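# Click the flip-top vials shut along the row

### The job

Six washed, dried sample vials stand open in the aluminium block: run your closed fingertips along the row from the hinge side, fold every blue flip lid over and press it down gently until it clicks fully shut. Only touch and press: pick nothing up, do not shove or tip the block, and leave the things round it alone.

Things in the scene. Friction and masses are not known exactly. Their poses are not given: they have to be found in the camera images.
- vial_block: Bright aluminium block, 56 x 290 x 33 mm (x, y, z), about 1.9 kg, loose on rubber feet. Six white vials (35 mm across the collar) are fixed in it in one row along its y axis, 48 mm apart, vial 1 at the +y end, vial 6 at the -y end; rims 73 mm above the worktop. All lids are hinged on the +y side of their vial and fold shut towards -y. Origin: middle of the block's underside; z up.
- vial1_mouth (a point): Middle of the mouth of vial 1, at rim height; y axis along the row towards vial 1, z up. The lid's hinge line lies 19.5 mm from this point on the +y side, along x. The lid is round, 35 mm across, 5 mm thick; shut, its top is 78 mm above the worktop (5 mm above this point).
- vial2_mouth (a point): Middle of the mouth of vial 2, at rim height; y axis along the row towards vial 1, z up. Lid as at vial 1.
- vial3_mouth (a point): Middle of the mouth of vial 3, at rim height; y axis along the row towards vial 1, z up. Lid as at vial 1.
- vial4_mouth (a point): Middle of the mouth of vial 4, at rim height; y axis along the row towards vial 1, z up. Lid as at vial 1.
- vial5_mouth (a point): Middle of the mouth of vial 5, at rim height; y axis along the row towards vial 1, z up. Lid as at vial 1.
- vial6_mouth (a point): Middle of the mouth of vial 6, at rim height; y axis along the row towards vial 1, z up. Lid as at vial 1.
- lid1 (a joint): Angle (rad) of the blue flip lid of vial 1: 0 fully shut and clicked, 1.57 upright. A lid only laid over stays ajar at about 0.1 rad, its tongue (on the far side from the hinge) resting on a bead of the collar; in the last 4 mm of the lid edge's travel the springy tongue must be pressed over the bead, with about 2.5 N on the lid's middle, less beyond it. Then it clicks and stays shut.
- lid2 (a joint): Angle (rad) of the blue flip lid of vial 2: 0 fully shut and clicked, 1.57 upright. Works as lid 1.
- lid3 (a joint): Angle (rad) of the blue flip lid of vial 3: 0 fully shut and clicked, 1.57 upright. Works as lid 1.
- lid4 (a joint): Angle (rad) of the blue flip lid of vial 4: 0 fully shut and clicked, 1.57 upright. Works as lid 1.
- lid5 (a joint): Angle (rad) of the blue flip lid of vial 5: 0 fully shut and clicked, 1.57 upright. Works as lid 1.
- lid6 (a joint): Angle (rad) of the blue flip lid of vial 6: 0 fully shut and clicked, 1.57 upright. Works as lid 1.
- steel_cup: Small steel cup, 54 mm across, 42 mm high. Not part of the job. Origin: middle of its underside.
- bottle_white: White sample bottle with white screw cap, 53 mm across, 81 mm high. Not part of the job. Origin: middle of its underside.
- bottle_blue: White sample bottle with blue screw cap, 47 mm across, 75 mm high. Not part of the job. Origin: middle of its underside.
- calculator: Pocket calculator, 120 x 75 x 16 mm, lying flat. Not part of the job. Origin: middle of its underside.
- alu_dish: Aluminium weighing dish, 73 mm across, 18 mm high. Not part of the job. Origin: middle of its underside.

How it is judged:
At the end, for the whole second after the job is handed in: All six lids are clicked shut (within 0.05 rad of flat), and the block stands level and still on the worktop within 25 mm of where it was (value of joint each of lid1, lid2, lid3, lid4, lid5, lid6 below 0.05 rad and distance of vial_block from where it was at the start of the episode below 0.025 m and angle between vial_block's own z axis and vertical below 0.05 rad and linear speed of vial_block below 0.02 m/s); the robot touches nothing.
It fails at once if the vial block is lifted off the worktop (more than 8 mm) (height (world z) of vial_block above 0.008 m).
It fails at once if the vial block is shoved more than 25 mm or tipped more than 0.15 rad (distance of vial_block from where it was at the start of the episode above 0.025 m or angle between vial_block's own z axis and vertical above 0.15 rad).
It fails at once if a lid, vial or the block is pressed harder than 45 N (contact force between the fingers and vial_block above 45 N).
It fails at once if one of the things round the block (cup, bottles, calculator, dish) is moved more than 20 mm (distance of any of steel_cup, bottle_white, bottle_blue, calculator, alu_dish from where it was at the start of the episode above 0.02 m).
It also fails if it takes over 51 s, if anything falls off the work surface, if the arm or the gripper's body presses on something with over 40 N, if the wrist force passes 120 N, or if a joint passes its speed limit or range.

### The arm

A 6-joint arm with a two-finger parallel gripper is mounted at the origin on a cart in front of the work surface, level with it; the furniture and walls round the work are solid. World frame = base frame: x ahead of the robot, y to its left, z up, the work surface at z = 0. Lengths are in m, angles in rad, forces in N, time in s.
With the tool pointing down it reaches from about 0.3 to 0.875 m from the base axis. Payload 6.4 kg.
Tool frame: the origin (TCP) lies at the very end of the fingers, on their centre line; the grasp point (between the pads) lies 19 mm behind it; z points along the fingers, y is the line along which they close (so a half turn about z gives the same grasp; the last joint's range is limited). The gripper opens to 85 mm and grips with 20 to 120 N. Pads are 22 mm wide; open, the fingers measure 114 mm over their backs; the gripper's body (76 mm by 85 mm) begins 54 mm behind the grasp point. The pads swing forward as they close: fully open they stand 13 mm farther back than shut.
Start: joints at [0.984, 0.181, 1.607, -0, 1.354, -0.206], TCP at [0.214, 0.534, 0.231] pointing down, gripper open.
Joint ranges: [-2.99, 2.99], [-0.89, 2.07], [0.3, 2.58], [-1.14, 4.28], [0, 2.63], [-3.12, 3.12]. Speed limits (rad/s): [2.57, 2.57, 3.01, 3.14, 3.14, 3.14].

### API

Orientations are given as a unit quaternion [w, x, y, z].
In Python, from bench import ctrl gives the robot as it stands.
- The arm moves only by the tool jog_arm, called after "Emit:" in YAML: its name, and indented under it one key for each argument. Schema: {"type":"object","properties":{"segments":{"type":"array","items":{"type":"object","properties":{"d":{"type":"array","items":{"type":"number"},"minItems":3,"maxItems":3},"rot":{"type":"array","items":{"type":"number"},"minItems":3,"maxItems":3},"finger_gap":{"type":"number"}},"additionalProperties":false,"required":["finger_gap"]},"minItems":1,"maxItems":10},"only":{"type":"string"},"quiet":{"type":"boolean"},"lines":{"type":"string"}},"required":["segments"],"additionalProperties":false}. segments is a list of rows, 1 to 10 of them, each an object with the fields d (a list: dx, dy, dz in units of 50 mm), rot (a list: a rotation vector rx, ry, rz in rad), finger_gap (the opening from 0.0 (shut) to 1.0 (fully open)); a field left out counts as zero (the opening has to be given); each row is the pose to reach, as a shift and turn from the pose commanded when the call began, along the tool's axes at that moment; what a row does not reach only later rows make up. A row lasts 1/8 s, in which the tool goes at most 0.0625 m and 0.188 rad, less where a joint would pass 70% of its speed; a pose out of reach is approached as far as the arm can. The fingers move at their own pace and stop on an object; the grip force is fixed at half the most. Time passes only in rows, so rows that do not move let the fingers close. The tool returns the time, the measured TCP pose, the force, the opening and the grip force at its end. only (a regular expression) keeps the lines of the reply that match it, lines (a string "A,B") keeps lines A to B, and quiet returns only ok. Input that does not fit is refused with a message, and nothing moves.
- ctrl.get_obs(): the state, without advancing time (a new reading comes with each control period).
- ctrl.camera(name): name is "scene" or "top"; returns the picture (400x640x3 uint8, blue, green, red); there is no depth.
- ctrl.camera_params(name): a dict with "fovy" (degrees; the focal length in pixels is half the picture's height over the tangent of half this angle, whatever the lens; pixels are square), "cx", "cy" (the principal point, pixels), "view" (4x4, takes a point from world to camera coordinates). Camera axes: x right, y up, looking along -z (the intrinsics and any distortion apply to the point x, -y, -z); pixel columns grow to the right and rows downward; lengths in m; the calibration is good to about 2 mm. A picture is of the moment at which its call begins. camera_params takes no time and is no camera call.
- ctrl.hand_in(): hands the job in; it is judged then, once.
The state is a dict: "time_s": time; "q": joint angles; "dq": joint speeds; "joint_efforts": joint torques, N m; "eef_pos": TCP position; "eef_rot": TCP orientation; "wrist_force": force on the tool from outside, world axes, zero at the start; "torque": the same for the moment, N m; "opening": opening from 0.0 (shut) to 1.0 (fully open); "grasp_force": force on a finger pad.
Only numpy, scipy, OpenCV 4.12 (cv2) and the standard library are available. Lean on these libraries where they do the work, as an engineer would, in place of code of your own. Each camera call takes 0.05 s, during which the arm holds its last target. There are 200 camera calls.

## Working session

There is one attempt and no reset: what is moved stays moved. The work goes in short steps, Python scripts to look and compute and a tool call to move; the robot and the scene stay as the last step left them, time stands still between calls to the robot, and variables do not carry over. Pictures are saved under pics/ and viewed, at most 10 in all, crops included, and the job is handed in when it is done.

```bash
ls; mkdir -p pics
```

Run:
```python
from bench import ctrl
import cv2
for n in("scene","top"):
    cv2.imwrite(f"pics/{n}0.png",ctrl.camera(n)); p=ctrl.camera_params(n); print(n,p)
o=ctrl.get_obs();print(o)
```

```text
bench.py
pics
scene {'fovy': 54.89372799743003, 'cx': 323.31963483581967, 'cy': 201.92802636708896, 'view': array([[ 0.87927924, -0.47600273, -0.01701238, -0.43180561],
       [ 0.34309615,  0.60818895,  0.71581509, -0.21501256],
       [-0.33038319, -0.63523823,  0.69808262, -1.32681491],
       [ 0.        ,  0.        ,  0.        ,  1.        ]])}
top {'fovy': 51.55925168041742, 'cx': 323.49359589262764, 'cy': 199.62069941647795, 'view': array([[ 0.00838232, -0.99961548,  0.02643148, -0.05346413],
       [ 0.98767441,  0.01240787,  0.15602982, -0.50370169],
       [-0.15629778,  0.0247978 ,  0.98739864, -1.21869293],
       [ 0.        ,  0.        ,  0.        ,  1.        ]])}
{'time_s': 0.1, 'q': array([ 9.83716203e-01,  1.81474699e-01,  1.60790954e+00, -4.05682484e-05,
        1.35381274e+00, -2.06331728e-01]), 'dq': array([ 0.00056359, -0.00279605, -0.00333995, -0.00094895, -0.00062442,
        0.00064436]), 'joint_efforts': array([ 5.05885346e-04, -4.45879412e+01, -3.52238846e+01, -2.18817195e-04,
        4.22693571e-03,  1.03059807e-05]), 'eef_pos': array([0.21340614, 0.53338842, 0.23046904]), 'eef_rot': array([-2.91675039e-04,  1.89221981e-01,  9.81934009e-01, -7.47519375e-04]), 'wrist_force': array([ 0.04776019, -0.591128  ,  0.42490504]), 'torque': array([-0.05187411,  0.02064605,  0.05697942]), 'grasp_force': 0.0, 'opening': 1.0008160789390113}
```

View pics/scene0.png

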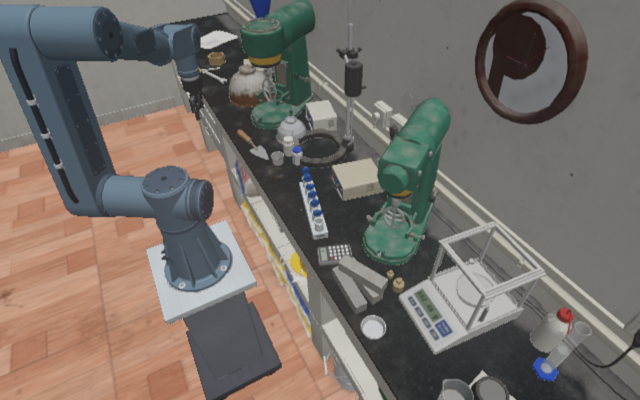

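View pics/top0.png

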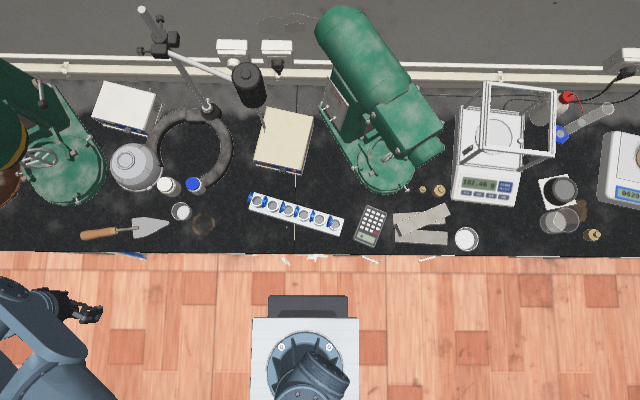

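The scene view shows the block at about (313,205), and the top view shows it from (250,197) to (343,227) with the lids to the left (+y). Next I'll crop both and measure the vial mouths.

Run:
```python
import cv2,numpy as np
t=cv2.imread("pics/top0.png");s=cv2.imread("pics/scene0.png")
a=cv2.resize(t[180:245,235:355],None,fx=6,fy=6,interpolation=cv2.INTER_CUBIC)[:,:400*2]
b=cv2.resize(s[155:245,280:345],None,fx=6,fy=6,interpolation=cv2.INTER_CUBIC)
cv2.imwrite("pics/a.png",a);cv2.imwrite("pics/b.png",b)
```

```text
(no output)
```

View pics/a.png

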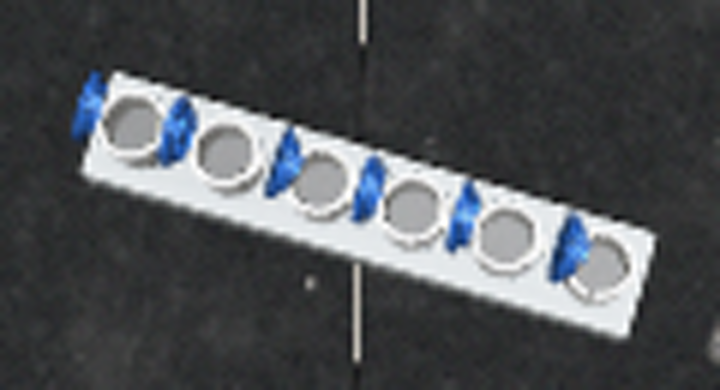

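View pics/b.png

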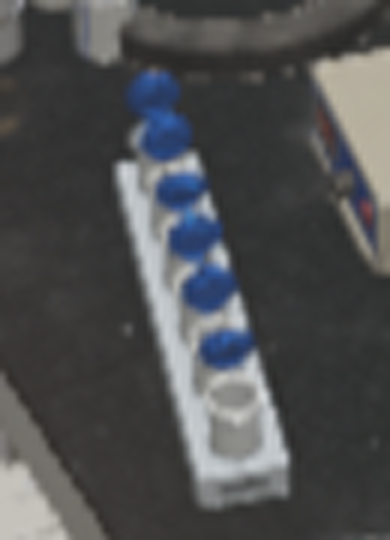

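The crops (6× scale) show six mouths, from (133,125) to (600,267) in the top crop. The lids sit just on their +y sides at differing angles, and lid 6 leans forward. In the scene crop, mouth 6 is at (232,397).

Create h.py:
```python
import numpy as np
from bench import ctrl
def ray(n,uv):
    p=ctrl.camera_params(n);V=p["view"];f=200/np.tan(np.radians(p["fovy"])/2)
    d=np.array([(uv[0]-p["cx"])/f,-(uv[1]-p["cy"])/f,-1]);R=V[:3,:3]
    return -R.T@V[:3,3],R.T@d
def plane(n,uv,z):
    c,d=ray(n,uv);return c+d*(z-c[2])/d[2]
def tri(u,v):
    c,d=ray("top",u);e,g=ray("scene",v)
    s=np.linalg.lstsq(np.c_[d,-g],e-c,rcond=None)[0]
    a,b=c+d*s[0],e+g*s[1];return (a+b)/2,np.linalg.norm(a-b)
```

Run:
```python
from h import *
import cv2
np.set_printoptions(precision=4,suppress=True)
t=cv2.imread("pics/top0.png")
a=cv2.resize(t[180:245,235:355],None,fx=6,fy=6,interpolation=cv2.INTER_CUBIC)
h=cv2.cvtColor(a,cv2.COLOR_BGR2HSV)
m=cv2.inRange(h,(0,0,125),(180,40,185))
n,l,st,ce=cv2.connectedComponentsWithStats(cv2.morphologyEx(m,cv2.MORPH_OPEN,np.ones((9,9))))
# offset: cv2.resize maps pixel centre: u=(U+.5)/6-.5+off (+.5 if corner-origin pixels)
T=lambda p:((p[0]+.5)/6-.5+235,(p[1]+.5)/6-.5+180)
S=lambda p:((p[0]+.5)/6-.5+280,(p[1]+.5)/6-.5+155)
for i in range(1,n):
    if st[i,4]>500: print(st[i],ce[i],plane("top",T(ce[i]),.073))
hand=[(133,125),(226,155),(321,184),(414,212),(507,240),(600,267)]
P=np.array([plane("top",T(p),.073) for p in hand]);print(P,np.linalg.norm(np.diff(P,axis=0),axis=1))
print("tri mouth6",tri(T((600,267)),S((232,397))))
for u,v in (((113,72),(183,150)),((84,178),(120,165)),((655,233),(288,462)),((630,337),(200,482))): print("blk top corner",tri(T(u),S(v)),plane("top",T(u),.033))
# lids
for nme,im,f,off in(("top",a,T,0),("scene",cv2.resize(cv2.imread("pics/scene0.png")[155:245,280:345],None,fx=6,fy=6,interpolation=cv2.INTER_CUBIC),S,0)):
    h=cv2.cvtColor(im,cv2.COLOR_BGR2HSV);m=cv2.inRange(h,(100,130,60),(125,255,255))
    n,l,st,ce=cv2.connectedComponentsWithStats(m)
    for i in range(1,n):
        if st[i,4]>300: print(nme,st[i],ce[i])
for nm,u in (("cup",(181,211)),("whiteb",(166,186)),("blueb",(193,185)),("calc",(370,224))): print(nm,plane("top",u,.05 if nm!="calc" else .016))
for u in ((273,110),(313,120),(253,165),(298,176)): print("box",plane("top",u,.05))
```

```text
[ 114  107   44   42 1535] [135.7883 127.955 ] [0.4928 0.1479 0.073 ]
[ 204  132   47   46 1733] [227.6105 154.8823] [0.4799 0.1026 0.073 ]
[ 294  161   52   43 1848] [320.105  181.7673] [0.4672 0.057  0.073 ]
[ 389  181   48   51 1926] [413.041  207.5291] [0.455  0.0113 0.073 ]
[ 482  209   52   53 2129] [505.5599 235.1921] [ 0.4419 -0.0342  0.073 ]
[ 578  237   44   51 1515] [600.4832 265.996 ] [ 0.4273 -0.0808  0.073 ]
[[ 0.4942  0.1493  0.073 ]
 [ 0.4799  0.1034  0.073 ]
 [ 0.4661  0.0566  0.073 ]
 [ 0.4528  0.0108  0.073 ]
 [ 0.4395 -0.0349  0.073 ]
 [ 0.4268 -0.0805  0.073 ]] [0.0481 0.0488 0.0477 0.0476 0.0474]
tri mouth6 (array([ 0.4276, -0.0809,  0.0706]), np.float64(0.0011604299858904165))
blk top corner (array([0.5237, 0.1663, 0.0371]), np.float64(0.006513577535637164)) [0.5275 0.1659 0.033 ]
blk top corner (array([0.475 , 0.1776, 0.0344]), np.float64(0.0047126479335331895)) [0.473  0.1786 0.033 ]
blk top corner (array([ 0.4489, -0.1107,  0.0304]), np.float64(0.000533505893141121)) [ 0.4483 -0.1105  0.033 ]
blk top corner (array([ 0.396 , -0.0982,  0.0294]), np.float64(0.00044051907395891294)) [ 0.3956 -0.0979  0.033 ]
top [  71   70   35   71 1413] [ 87.6787 105.61  ]
top [ 158   99   37   65 1470] [177.0946 132.5156]
top [ 267  130   35   66 1168] [284.7021 164.7945]
top [ 354  159   30   62 1118] [368.4445 189.9204]
top [ 448  184   31   67 1011] [462.8061 218.186 ]
top [ 552  218   36   63 1341] [568.9605 249.5272]
scene [ 130   74   60   85 3232] [159.7345 114.746 ]
scene [ 159  176   63   84 2550] [188.418  216.6976]
scene [ 186  267   50   43 1440] [209.3222 287.816 ]
scene [ 203  333   50   33 1177] [226.0076 347.966 ]
cup [0.4631 0.376  0.05  ]
whiteb [0.5381 0.4252 0.05  ]
blueb [0.5423 0.345  0.05  ]
calc [ 0.4339 -0.1927  0.016 ]
box [0.7831 0.1116 0.05  ]
box [ 0.7529 -0.0132  0.05  ]
box [0.6066 0.1675 0.05  ]
box [0.5744 0.0302 0.05  ]
```

The manual's scale: shifts go in units of 50 mm. Converting my numbers, -0.4 m is -8, -0.208 m is -4.16.

Emit:
jog_arm:
  segments:
    - {"d":[-8, -4.16, 1.2], "rot":[0, 0, -0.1], "finger_gap":0}
    - {"d":[-8, -4.16, 1.2], "rot":[0, 0, -0.1], "finger_gap":0}
    - {"d":[-8, -4.16, 1.2], "rot":[0, 0, -0.1], "finger_gap":0}
    - {"d":[-8, -4.16, 1.2], "rot":[0, 0, -0.1], "finger_gap":0}
    - {"d":[-8, -4.16, 1.2], "rot":[0, 0, -0.1], "finger_gap":0}
    - {"d":[-8, -4.16, 1.2], "rot":[0, 0, -0.1], "finger_gap":0}
    - {"d":[-8, -4.16, 1.2], "rot":[0, 0, -0.1], "finger_gap":0}
    - {"d":[-8, -4.16, 1.2], "rot":[0, 0, -0.1], "finger_gap":0}
    - {"d":[-8, -4.16, 1.2], "rot":[0, 0, -0.1], "finger_gap":0}
    - {"d":[-8, -4.16, 1.2], "rot":[0, 0, -0.1], "finger_gap":0}

```text
time_s: 1.35
eef_pos: [0.5067, 0.1933, 0.1712]
eef_rot: [-0.0, 0.139, 0.99, 0.0]
wrist_force: [-0.9, -0.0, -0.2]
opening: -0.002
grasp_force: 0.0
```

Add to h.py:
```python
C=np.array([.460,.0345]);e=np.array([.276,.961]);n=np.array([-.961,.276])
def where():
    o=ctrl.get_obs();p=o["eef_pos"];d=p[:2]-C
    from scipy.spatial.transform import Rotation as Ro
    q=o["eef_rot"];R=Ro.from_quat(np.r_[q[1:],q[0]]).as_matrix()
    print("along row from mouth1 %.4f across(n) %.4f z %.4f"%(d@e-.12,d@n,p[2]),"yaw",np.degrees(np.arctan2(R[1,1],R[0,1])),"tilt",R[:,2],"F",o["wrist_force"],"op",o["opening"],o["time_s"])
```

```bash
python3 -c "from h import *;where()"
```

```text
along row from mouth1 0.0455 across(n) -0.0010 z 0.1712 yaw 73.9839590958181 tilt [-7.92090503e-04  3.91961362e-04 -9.99999609e-01] F [-0.86893443 -0.01810476 -0.20861686] op -0.0015460892298653894 1.35
```

To row units: -0.03 m is -0.6, 0.03 m is 0.6.

Emit:
jog_arm:
  segments:
    - {"d":[0, 0.3, 0.6], "finger_gap":0}
    - {"d":[0, 0.3, 1.46], "finger_gap":0}
    - {"d":[0, 0, 1.46], "finger_gap":0}
    - {"d":[0, -0.2, 1.46], "finger_gap":0}
    - {"d":[0, -0.4, 1.46], "finger_gap":0}
    - {"d":[0, -0.6, 1.46], "finger_gap":0}
    - {"d":[0, -0.8, 1.5], "finger_gap":0}
    - {"d":[0, -0.94, 1.6], "finger_gap":0}
    - {"d":[0, -1, 1.7], "finger_gap":0}
    - {"d":[0, -1, 1.76], "finger_gap":0}

```text
time_s: 2.6
eef_pos: [0.4936, 0.1438, 0.0827]
eef_rot: [-0.0, 0.14, 0.99, -0.0]
wrist_force: [0.3, -0.4, -0.4]
opening: 0.0
grasp_force: 0.1
```

Run:
```python
from h import *;where()
import cv2
for n,r in(("top",(180,245,235,355)),("scene",(130,245,270,390))):
    cv2.imwrite(f"pics/{n}1.png",cv2.resize(ctrl.camera(n)[r[0]:r[1],r[2]:r[3]],None,fx=5,fy=5,interpolation=cv2.INTER_CUBIC))
```

```text
along row from mouth1 -0.0057 across(n) -0.0021 z 0.0827 yaw 73.89087193770514 tilt [-8.75999890e-04 -3.22740008e-05 -9.99999616e-01] F [ 0.31639685 -0.41654028 -0.43071876] op 0.0003138150510956374 2.6
```

View pics/scene1.png

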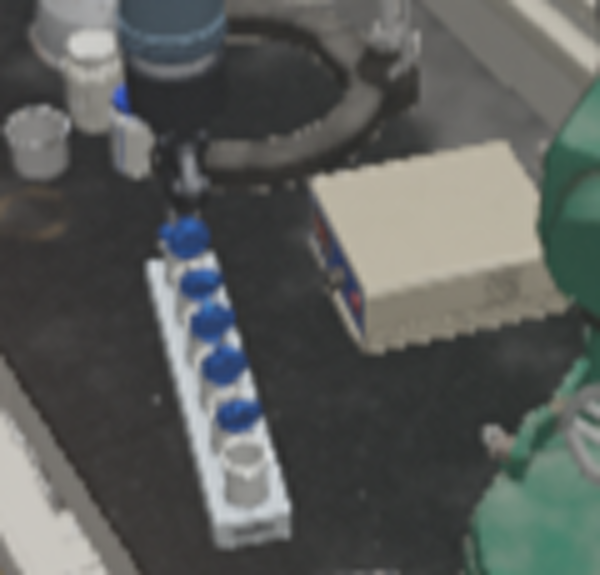

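The fingers are over vial 1, and its lid is folded over at about (165,232), behind lid 2. Next: press down.

To row units: 0.005 m is 0.1, 0.004 m is 0.08.

Emit:
jog_arm:
  segments:
    - {"d":[0, 0.02, 0.04], "finger_gap":0}
    - {"d":[0, 0.02, 0.06], "finger_gap":0}
    - {"d":[0, 0.02, 0.08], "finger_gap":0}
    - {"d":[0, 0.02, 0.1], "finger_gap":0}

```text
time_s: 3.2
eef_pos: [0.4943, 0.145, 0.0784]
eef_rot: [0.0, 0.14, 0.99, 0.0]
wrist_force: [0.1, -0.9, 0.2]
opening: 0.001
grasp_force: 0.1
```

Emit:
jog_arm:
  segments:
    - {"d":[0, 0, 0.02], "finger_gap":0}
    - {"d":[0, 0, 0.02], "finger_gap":0}

```text
time_s: 3.45
eef_pos: [0.4943, 0.145, 0.0779]
eef_rot: [0.0, 0.14, 0.99, 0.0]
wrist_force: [-2.0, -0.8, 7.5]
opening: -0.002
grasp_force: 3.9
```

Emit:
jog_arm:
  segments:
    - {"d":[0, 0, 0.02], "finger_gap":0}
    - {"d":[0, 0, 0.02], "finger_gap":0}

```text
time_s: 3.7
eef_pos: [0.4944, 0.145, 0.0778]
eef_rot: [0.0, 0.14, 0.99, -0.0]
wrist_force: [-5.8, -0.9, 15.7]
opening: 0.0
grasp_force: 7.8
```

To row units: -0.048 m is -0.96, -0.045 m is -0.9.

Emit:
jog_arm:
  segments:
    - {"d":[0, 0.12, -0.2], "finger_gap":0}
    - {"d":[0, 0.12, -0.44], "finger_gap":0}
    - {"d":[0, -0.12, -0.44], "finger_gap":0}
    - {"d":[0, -0.36, -0.44], "finger_gap":0}
    - {"d":[0, -0.56, -0.44], "finger_gap":0}
    - {"d":[0, -0.76, -0.4], "finger_gap":0}
    - {"d":[0, -0.9, -0.26], "finger_gap":0}
    - {"d":[0, -0.96, -0.16], "finger_gap":0}
    - {"d":[0, -0.96, -0.08], "finger_gap":0}
    - {"d":[0, -0.96, -0.04], "finger_gap":0}

```text
time_s: 4.95
eef_pos: [0.4809, 0.0989, 0.078]
eef_rot: [-0.0, 0.14, 0.99, -0.0]
wrist_force: [0.6, -0.4, 2.9]
opening: -0.001
grasp_force: 1.5
```

Emit:
jog_arm:
  segments:
    - {"d":[0, 0, 0.02], "finger_gap":0}
    - {"d":[0, 0, 0.03], "finger_gap":0}
    - {"d":[0, 0, 0.036], "finger_gap":0}
    - {"d":[0, 0, 0.036], "finger_gap":0}

```text
time_s: 5.45
eef_pos: [0.481, 0.099, 0.0778]
eef_rot: [-0.0, 0.139, 0.99, -0.0]
wrist_force: [-7.2, -1.8, 14.5]
opening: -0.003
grasp_force: 7.2
```

```bash
python3 -c "from h import *;where()"
```

```text
along row from mouth1 -0.0523 across(n) -0.0024 z 0.0778 yaw 73.96326695187894 tilt [-1.74692644e-04 -5.81607352e-04 -9.99999816e-01] F [-7.17170627 -1.79500849 14.49074309] op -0.003334864256795928 5.45
```

Lid 2 bottomed at the same height, z = 0.0778. Repeating for lid 3, then I'll check with a picture.

To row units: -0.048 m is -0.96, -0.045 m is -0.9.

Emit:
jog_arm:
  segments:
    - {"d":[0, 0.12, -0.2], "finger_gap":0}
    - {"d":[0, 0.12, -0.44], "finger_gap":0}
    - {"d":[0, -0.12, -0.44], "finger_gap":0}
    - {"d":[0, -0.36, -0.44], "finger_gap":0}
    - {"d":[0, -0.56, -0.44], "finger_gap":0}
    - {"d":[0, -0.76, -0.4], "finger_gap":0}
    - {"d":[0, -0.9, -0.26], "finger_gap":0}
    - {"d":[0, -0.96, -0.16], "finger_gap":0}
    - {"d":[0, -0.96, -0.08], "finger_gap":0}
    - {"d":[0, -0.96, -0.04], "finger_gap":0}

```text
time_s: 6.7
eef_pos: [0.4676, 0.0528, 0.0782]
eef_rot: [-0.0, 0.14, 0.99, -0.0]
wrist_force: [-0.4, -0.4, -0.1]
opening: 0.001
grasp_force: 0.1
```

Emit:
jog_arm:
  segments:
    - {"d":[0, 0, 0.02], "finger_gap":0}
    - {"d":[0, 0, 0.03], "finger_gap":0}
    - {"d":[0, 0, 0.04], "finger_gap":0}
    - {"d":[0, 0, 0.04], "finger_gap":0}

```text
time_s: 7.2
eef_pos: [0.4677, 0.0529, 0.0778]
eef_rot: [-0.0, 0.139, 0.99, -0.0]
wrist_force: [-6.1, -0.7, 14.9]
opening: -0.006
grasp_force: 7.4
```

Run:
```python
from h import *;where()
import cv2
for n,r in(("top",(180,245,235,355)),("scene",(130,245,270,390))):
    cv2.imwrite(f"pics/{n}2.png",cv2.resize(ctrl.camera(n)[r[0]:r[1],r[2]:r[3]],None,fx=5,fy=5,interpolation=cv2.INTER_CUBIC))
```

```text
along row from mouth1 -0.1002 across(n) -0.0024 z 0.0778 yaw 73.96340236159533 tilt [-1.42142719e-04 -4.71017711e-04 -9.99999879e-01] F [-6.09069703 -0.6808322  14.93898376] op -0.006021142241255814 7.2
```

View pics/scene2.png

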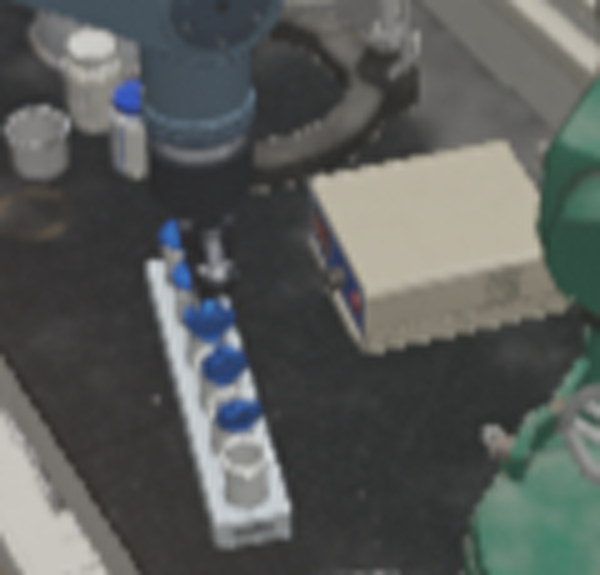

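The block hasn't moved. Lids 1 (170,237) and 2 (182,275) lie flat, and the finger is on vial 3 behind lid 4. Continuing with lids 4, 5 and 6.

Emit:
jog_arm:
  segments:
    - {"d":[0, 0.12, -0.2], "finger_gap":0}
    - {"d":[0, 0.12, -0.44], "finger_gap":0}
    - {"d":[0, -0.12, -0.44], "finger_gap":0}
    - {"d":[0, -0.36, -0.44], "finger_gap":0}
    - {"d":[0, -0.56, -0.44], "finger_gap":0}
    - {"d":[0, -0.76, -0.4], "finger_gap":0}
    - {"d":[0, -0.9, -0.26], "finger_gap":0}
    - {"d":[0, -0.96, -0.16], "finger_gap":0}
    - {"d":[0, -0.96, -0.08], "finger_gap":0}
    - {"d":[0, -0.96, -0.04], "finger_gap":0}

```text
time_s: 8.55
eef_pos: [0.4543, 0.0067, 0.0782]
eef_rot: [-0.0, 0.14, 0.99, -0.0]
wrist_force: [-0.7, -0.7, 0.2]
opening: -0.001
grasp_force: 0.1
```

Emit:
jog_arm:
  segments:
    - {"d":[0, 0, 0.02], "finger_gap":0}
    - {"d":[0, 0, 0.03], "finger_gap":0}
    - {"d":[0, 0, 0.04], "finger_gap":0}
    - {"d":[0, 0, 0.04], "finger_gap":0}

```text
time_s: 9.05
eef_pos: [0.4545, 0.0067, 0.0778]
eef_rot: [-0.0, 0.14, 0.99, -0.0]
wrist_force: [-7.0, -0.6, 15.4]
opening: -0.0
grasp_force: 7.7
```

```bash
python3 -c "from h import *;where()"
```

```text
along row from mouth1 -0.1482 across(n) -0.0023 z 0.0778 yaw 73.96106281476726 tilt [-1.87514369e-04 -4.45769528e-04 -9.99999883e-01] F [-6.95623409 -0.6112645  15.36549315] op -0.00033077553570656825 9.05
```

To row units: -0.048 m is -0.96, -0.045 m is -0.9.

Emit:
jog_arm:
  segments:
    - {"d":[0, 0.12, -0.2], "finger_gap":0}
    - {"d":[0, 0.12, -0.44], "finger_gap":0}
    - {"d":[0, -0.12, -0.44], "finger_gap":0}
    - {"d":[0, -0.36, -0.44], "finger_gap":0}
    - {"d":[0, -0.56, -0.44], "finger_gap":0}
    - {"d":[0, -0.76, -0.4], "finger_gap":0}
    - {"d":[0, -0.9, -0.26], "finger_gap":0}
    - {"d":[0, -0.96, -0.16], "finger_gap":0}
    - {"d":[0, -0.96, -0.08], "finger_gap":0}
    - {"d":[0, -0.96, -0.04], "finger_gap":0}

```text
time_s: 10.3
eef_pos: [0.441, -0.0394, 0.0783]
eef_rot: [-0.0, 0.14, 0.99, -0.0]
wrist_force: [0.5, -0.8, 0.1]
opening: -0.0
grasp_force: 0.1
```

Emit:
jog_arm:
  segments:
    - {"d":[0, 0, 0.02], "finger_gap":0}
    - {"d":[0, 0, 0.03], "finger_gap":0}
    - {"d":[0, 0, 0.04], "finger_gap":0}
    - {"d":[0, 0, 0.04], "finger_gap":0}

```text
time_s: 10.8
eef_pos: [0.4411, -0.0394, 0.0777]
eef_rot: [-0.0, 0.139, 0.99, -0.0]
wrist_force: [-6.2, 0.2, 15.5]
opening: -0.002
grasp_force: 7.8
```

```bash
python3 -c "from h import *;where()"
```

```text
along row from mouth1 -0.1963 across(n) -0.0023 z 0.0777 yaw 73.96551516968718 tilt [-3.27262870e-04 -4.03039920e-04 -9.99999865e-01] F [-6.24583834  0.1886988  15.48522568] op -0.0019639213527818627 10.8
```

Now lid 6, then straight up and clear of the view, towards +y.

Emit:
jog_arm:
  segments:
    - {"d":[0, 0.12, -0.2], "finger_gap":0}
    - {"d":[0, 0.12, -0.44], "finger_gap":0}
    - {"d":[0, -0.12, -0.44], "finger_gap":0}
    - {"d":[0, -0.36, -0.44], "finger_gap":0}
    - {"d":[0, -0.56, -0.44], "finger_gap":0}
    - {"d":[0, -0.76, -0.4], "finger_gap":0}
    - {"d":[0, -0.9, -0.26], "finger_gap":0}
    - {"d":[0, -0.96, -0.16], "finger_gap":0}
    - {"d":[0, -0.96, -0.08], "finger_gap":0}
    - {"d":[0, -0.96, -0.04], "finger_gap":0}

```text
time_s: 12.05
eef_pos: [0.4276, -0.0855, 0.0782]
eef_rot: [-0.0, 0.14, 0.99, -0.0]
wrist_force: [0.7, -0.5, 0.1]
opening: -0.0
grasp_force: 0.1
```

Emit:
jog_arm:
  segments:
    - {"d":[0, 0, 0.02], "finger_gap":0}
    - {"d":[0, 0, 0.03], "finger_gap":0}
    - {"d":[0, 0, 0.04], "finger_gap":0}
    - {"d":[0, 0, 0.04], "finger_gap":0}

```text
time_s: 12.55
eef_pos: [0.4278, -0.0855, 0.0778]
eef_rot: [-0.0, 0.139, 0.99, -0.0]
wrist_force: [-6.7, 1.3, 16.2]
opening: -0.004
grasp_force: 7.9
```

```bash
python3 -c "from h import *;where()"
```

```text
along row from mouth1 -0.2442 across(n) -0.0022 z 0.0778 yaw 73.96486287936972 tilt [-2.88622850e-04 -3.36741681e-04 -9.99999902e-01] F [-6.68125465  1.28269328 16.15536032] op -0.003957033619032753 12.55
```

Emit:
jog_arm:
  segments:
    - {"d":[0, 0, -1], "finger_gap":0}
    - {"d":[0, 0, -2], "finger_gap":0}
    - {"d":[0, 1.2, -2.4], "finger_gap":0}
    - {"d":[0, 2.4, -2.4], "finger_gap":0}
    - {"d":[0, 3.6, -2.4], "finger_gap":0}
    - {"d":[0, 4.8, -2.4], "finger_gap":0}
    - {"d":[1.2, 6, -2.4], "finger_gap":0}
    - {"d":[2.4, 7.2, -2.4], "finger_gap":0}
    - {"d":[3.6, 8.4, -2.4], "finger_gap":0}
    - {"d":[4, 8.8, -2.4], "finger_gap":0}

```text
time_s: 13.8
eef_pos: [0.3718, 0.3658, 0.1965]
eef_rot: [0.0, 0.14, 0.99, 0.0]
wrist_force: [0.9, -0.7, -0.0]
opening: -0.001
grasp_force: 0.0
```

Run:
```python
from h import *
import cv2
a=[cv2.resize(ctrl.camera(n)[r[0]:r[1],r[2]:r[3]],(600,f),interpolation=cv2.INTER_CUBIC) for n,r,f in(("top",(185,240,240,350),300),("scene",(165,225,280,390),300))]
cv2.imwrite("pics/f.png",np.vstack(a))
```

```text
(no output)
```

View pics/f.png

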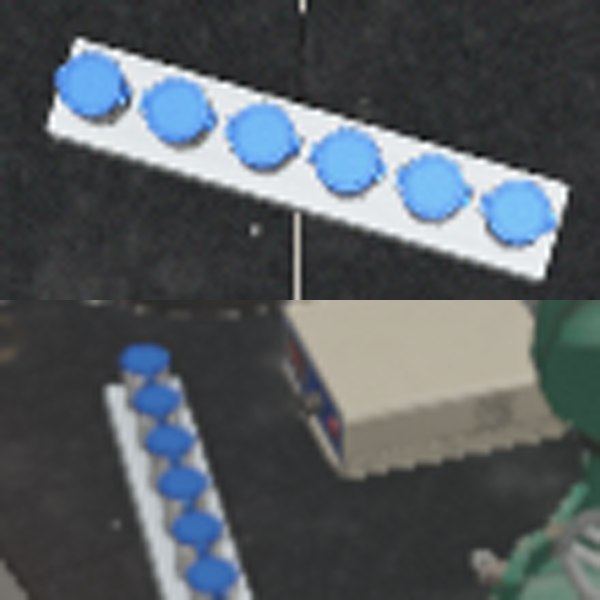

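All six lids lie flat: top view from (93,85) to (517,212), and even ellipses in the scene view. Each one bottomed at z = 0.078, the stated shut height, and the block is where it was. Handing in.

Emit:
jog_arm:
  segments:
    - {"finger_gap":0}
    - {"finger_gap":0}

```text
time_s: 14.15
eef_pos: [0.3739, 0.3629, 0.1964]
eef_rot: [-0.0, 0.141, 0.99, -0.0]
wrist_force: [-0.1, 0.1, -0.6]
opening: 0.001
grasp_force: 0.0
```

```bash
python3 -c "
from bench import ctrl;print(ctrl.hand_in())"
```

```text
the job is handed in; nothing more can be done
None
```

I folded over and pressed all six lids shut; each stopped at the stated shut height (78 mm) under about 15 N, the block didn't visibly move, and I handed the job in at about 14 s, but the hand-in gave no verdict.

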